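# Slide the tote tray home in the tool box and lock it

### The arm

A 6-joint arm with a two-finger parallel gripper is mounted at the origin on the work surface. World frame = base frame: x ahead of the robot, y to its left, z up, the work surface at z = 0. Lengths are in m, angles in rad, forces in N, time in s.
With the tool pointing down it reaches from about 0.35 to 0.85 m from the base axis. Payload 8.1 kg.
Tool frame: the origin (TCP) lies at the very end of the fingers, on their centre line; the grasp point (between the pads) lies 19 mm behind it; z points along the fingers, y is the line along which they close (so a half turn about z gives the same grasp; the last joint's range is limited). The gripper opens to 93 mm and grips with 3 to 60 N. Pads are 15 mm wide; open, the fingers measure 128 mm over their backs; the gripper's body (75 mm by 188 mm) begins 65 mm behind the grasp point.
Start: joints at [1.226, 0.13, 1.488, -0, 1.523, -0.085], TCP at [0.154, 0.58, 0.195] pointing down, gripper open.
Joint ranges: [-2.96, 2.96], [-0.89, 2.26], [0.02, 2.5], [-1.34, 4.48], [0, 2.73], [-2.66, 2.66]. Speed limits (rad/s): [2.39, 2.39, 2.79, 3.14, 3.14, 3.14].

### API

Orientations are given as a rotation vector (axis times angle).
In Python, from plant import read_state, eyes, workorder gives the robot as it stands. The module is installed in compiled form; this text tells all that it offers.
- The arm moves only by the tool play_rows, never from a script. Its argument "targets" is one flat list of numbers, 4 for each row, row after row: the shift along the tool's x, y, z in cm, then the turn about the tool's z in degrees. In form: [dx, dy, dz, roll, dx, dy, dz, roll, ...]. A call has 1 to 8 rows; each row is the pose to reach, as a shift and turn from the pose commanded when the call began, along the tool's axes at that moment; what a row does not reach only later rows make up. A row lasts 1/12 s, in which the tool goes at most 41.7 mm and 7.16 degrees, less where a joint would pass 70% of its speed; a pose out of reach is approached as far as the arm can. A call with a gripper value outside its range is refused whole. "grip" is the finger opening in cm, from 0 to 9.3, set as the call begins (left out, the last holds). The fingers move at their own pace and stop on an object; "grip_force" is the grip in N (left out, the last holds). Time passes only in rows, so rows that repeat a pose let the fingers close. It gives the time, the measured TCP pose, the force, the opening and the grip force at its end, in the units of the state.
- read_state(): the state, without advancing time (a new reading comes with each control period).
- eyes.read_camera(name): name is "scene" or "side" or "wrist"; returns a dict with "image" (384x512x3 uint8, red, green, blue), "vfov" (degrees; the focal length in pixels is half the picture's height over the tangent of half this angle, whatever the lens; pixels are square), "cx", "cy" (the principal point, pixels), "cam_to_world" (4x4, takes a point from camera to world coordinates); the wrist camera has in their place "T_tool_cam" (4x4, takes a point from camera to tool coordinates, whose origin is the TCP and whose axes are the flange's). Camera axes: x right, y up, looking along -z (the intrinsics and any distortion apply to the point x, -y, -z); pixel columns grow to the right and rows downward; lengths in m; the calibration is good to about 2 mm. A picture is of the moment at which its call begins: read the wrist's pose just before it. There is no depth.
- workorder.close_job(): hands the job in; it is judged then, once.
The state is a dict: "t": time; "q": joint angles; "dq": joint speeds; "joint_torque": joint torques, N m; "tool_pos": TCP position; "orientation": TCP orientation; "force": force on the tool from outside, world axes, zero at the start; "wrist_torque": the same for the moment, N m; "opening": finger opening in m; "gripper_force": force on a finger pad.
Only numpy, scipy, OpenCV 4.12 (cv2) and the standard library are available. Lean on these libraries where they do the work, as an engineer would, in place of code of your own. Each camera call takes 0.05 s, during which the arm holds its last target. There are 200 camera calls.

### The job

The steel tray in the open tool box is off to one side: with the fingertips, gently push it along its ledges to the middle of the box until it drops into its notches and lies flush with the box rim. Then swing the turn button on the near wall inwards over the tray as far as it will go, and take the hand away. Do not lift the tray, keep the two sockets in it, and leave everything else where it lies.

Things in the scene. Friction and masses are not known exactly. Their poses are not given: they have to be found in the camera images.
- toolbox: Open dark red steel tool box, fixed, 168 (x) x 458 (y) x 106 tall, inside 160 x 450; sizes in mm. Origin: centre of its underside. Its y runs along its length (the tray slides along it), its x points across, away from the robot (turned at most 0.3 rad); near long wall at x = -82. Its lid is folded back on the far side, below the rim. Two ledges, tops 70 above the table, run along the long walls.
- home (a point): Where the tray's origin lies when home: the middle of the box, 70 above the table; axes as the tool box's. Each ledge has two notches 24 long for the tray's feet (16 long): the tray drops in when within 4 of home along y, from either side, and then stops hard against the notch ends.
- tray: Loose open steel tray, 156 (x) x 150 (y), sides 36 tall, about 0.5 kg. Origin: centre of the bottom plate's underside; axes as the box's. Stands on four 9 tall feet on the ledges: origin 79, rim 115 above the table; once home 70 and 106 (flush). Starts 45 to 80 from home, towards +y or -y of the box; at least 70 is free between it and the end wall behind it. Slides at 2 to 10 N.
- button (a joint): Turn button: flat steel bar 14 wide, 5 thick, on an upright pivot outside the near wall, with a push post near its free end. At angle a the post is 52 from the pivot along (sin a, -cos a) in the box's x, y: 0 = beside the tray, 1.6 = square across it (stop). Starts at -0.4 to 0. 1 N at the post moves it; it stays where left. Underside 108.5 above the table: a tray not dropped blocks it.
- pivot (a point): Axis of the turn button, 113.5 above the table at the bar's top face. 97 on the near side of the box's middle line, 25 along +y from the middle.
- tab (a point): Centre line of the turn button's push post, 52 from the pivot; post diameter 10, rising from the bar's top (113.5 above the table) to 133.5; this point lies 126 above the table.
- socket_a: Loose steel socket, diameter 26, 26 tall, standing in the tray, in its far (+x) half. Origin at its underside.
- socket_b: Loose steel socket, diameter 33, 26 tall, standing in the tray, in its far (+x) half. Origin at its underside.
- hammer: Bystander: a claw hammer lying on the table; sizes in mm; origin at its underside; not to be disturbed.
- screwdriver: Bystander: a screwdriver lying on the table; sizes in mm; origin at its underside; not to be disturbed.
- jar: Bystander: an amber jar, diameter 60, 90 tall, standing on the table; sizes in mm; origin at its underside; not to be disturbed.
- tape: Bystander: a black roll, diameter 90, 30 tall, on the table; sizes in mm; origin at its underside; not to be disturbed.
- battery: Bystander: a black drill battery 66 x 60 x 48 tall, lying on the floor of the tool box, below the tray's path; sizes in mm; origin at its underside; not to be disturbed.

How it is judged:
On the way, in this order (a step that is already met when the one before it is completed fails the run):
1. the tray has dropped into its notches, with the turn button still open (z of tray in the frame of toolbox between 0.066 and 0.073 m and y of tray in the frame of toolbox between -0.007 and 0.007 m and angle between tray's own z axis and vertical below 0.025 rad and value of joint button below 0.7 rad), for 0.1 s.
2. the turn button is swung in over the tray (value of joint button above 1.35 rad), for 0.1 s.
At the end, for the whole second after the job is handed in: The tray is home: its bottom within 3 mm of the ledges' height, within 7 mm of the middle along the box, level within 0.025 rad and at rest; the turn button is at 1.35 rad or more (stop at 1.6); both sockets are in the tray (z of tray in the frame of toolbox between 0.066 and 0.073 m and y of tray in the frame of toolbox between -0.007 and 0.007 m and angle between tray's own z axis and vertical below 0.025 rad and value of joint button above 1.35 rad and linear speed of tray below 0.02 m/s and z of socket_a in the frame of tray between -0.01 and 0.03 m and z of socket_b in the frame of tray between -0.01 and 0.03 m); the robot touches nothing.
It fails at once if the tray is lifted more than 12 mm off the ledges it slides on (z of tray in the frame of toolbox above 0.091 m).
It fails at once if the tray is forced: more than 40 N from the hand (contact force between any of the arm, the fingers and tray above 40 N).
It fails at once if a socket leaves the tray (z of any of socket_a, socket_b in the frame of tray above 0.05 m or horizontal distance between any of socket_a, socket_b and tray above 0.12 m).
It fails at once if another thing is moved more than 30 mm (distance of any of hammer, screwdriver, jar, tape, battery from where it was at the start of the episode above 0.03 m).
It also fails if it takes over 51 s, if anything falls off the work surface, if the arm or the gripper's body presses on something with over 40 N, if the wrist force passes 120 N, or if a joint passes its speed limit or range.

## Working session

There is one attempt and no reset: what is moved stays moved. The work goes in short steps, Python scripts to look and compute and a tool call to move; the robot and the scene stay as the last step left them, time stands still between calls to the robot, and variables do not carry over. Pictures are saved under pics/ and viewed, at most 10 in all, crops included, and the job is handed in when it is done.

Besides the shell and the picture viewer there is one more tool, called as name(argument=value, ...), one argument or row to a line, values as JSON. play_rows: Moves the arm, as the interface text tells. Its arguments: {"type":"object","properties":{"targets":{"type":"array"},"grip":{"type":"number"},"grip_force":{"type":"number"}},"required":["targets"]}

```bash
mkdir -p pics
cat > h.py <<'E'
import numpy as np, cv2
from scipy.spatial.transform import Rotation as R
from plant import read_state, eyes, workorder
def cam(name):
    s=read_state(); c=eyes.read_camera(name)
    if 'cam_to_world' in c: T=np.array(c['cam_to_world'])
    else:
        W=np.eye(4); W[:3,:3]=R.from_rotvec(s['orientation']).as_matrix(); W[:3,3]=s['tool_pos']; T=W@np.array(c['T_tool_cam'])
    f=c['image'].shape[0]/2/np.tan(np.radians(c['vfov'])/2)
    return dict(im=np.array(c['image']),T=T,f=f,cx=c['cx'],cy=c['cy'],extra={k:v for k,v in c.items() if k not in('image',)})
def ray(c,u,v,z):
    d=c['T'][:3,:3]@np.array([(u-c['cx'])/c['f'],-(v-c['cy'])/c['f'],-1]); o=c['T'][:3,3]
    return o+d*(z-o[2])/d[2]
def proj(c,p):
    q=np.linalg.inv(c['T'])@np.append(p,1); return c['cx']+c['f']*q[0]/-q[2], c['cy']-c['f']*q[1]/-q[2]
E
python3 - <<'E'
from h import *
s=read_state(); print({k:np.round(v,3) for k,v in s.items()})
import pickle
a={}
for n in('scene','side'):
    c=cam(n); a[n]=c; print(n,c['extra'])
pickle.dump(a,open('a.pkl','wb'))
for n in a: cv2.imwrite(f'pics/{n}0.png',cv2.resize(a[n]['im'][:,:,::-1],(800,600),interpolation=cv2.INTER_CUBIC))
E
```

```text
{'t': np.float64(0.0), 'q': array([ 1.226,  0.131,  1.489, -0.   ,  1.523, -0.085]), 'dq': array([-0.   ,  0.001, -0.001,  0.001, -0.   ,  0.   ]), 'joint_torque': array([-0.0000e+00, -5.5984e+01, -4.9177e+01,  7.7000e-02,  3.5000e-02,
       -0.0000e+00]), 'tool_pos': array([0.154, 0.579, 0.194]), 'orientation': array([-4.070e-01, -3.115e+00,  3.000e-03]), 'force': array([-0.705, -0.353, -0.43 ]), 'wrist_torque': array([ 0.01 , -0.061, -0.069]), 'gripper_force': np.float64(0.0), 'opening': np.float64(0.093)}
scene {'vfov': 51.468669906364795, 'cx': 256.44758795838106, 'cy': 185.70145140738373, 'cam_to_world': array([[ 7.59231805e-02, -7.81562398e-01,  6.19189703e-01,
         1.07238690e+00],
       [ 9.97113611e-01,  5.92968258e-02, -4.74165949e-02,
        -6.47720522e-02],
       [ 3.43043696e-04,  6.21002499e-01,  7.83808509e-01,
         8.65477293e-01],
       [ 0.00000000e+00,  0.00000000e+00,  0.00000000e+00,
         1.00000000e+00]])}
side {'vfov': 43.421526346220936, 'cx': 260.0558607577306, 'cy': 186.6007068375783, 'cam_to_world': array([[ 0.99800175,  0.01350677, -0.06172577,  0.41836422],
       [-0.0606644 ,  0.47805089, -0.87623466, -1.07936096],
       [ 0.01767296,  0.87822828,  0.477915  ,  0.69991615],
       [ 0.        ,  0.        ,  0.        ,  1.        ]])}
```

View pics/scene0.png

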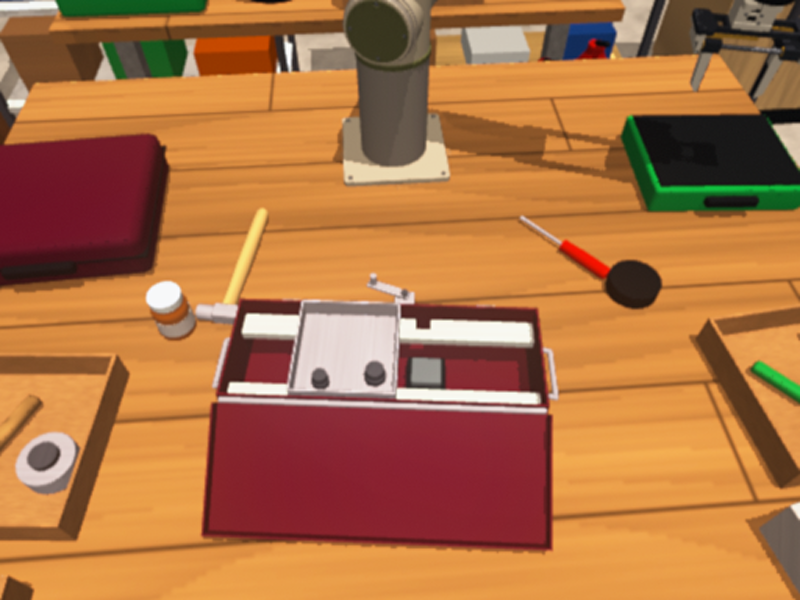

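View pics/side0.png

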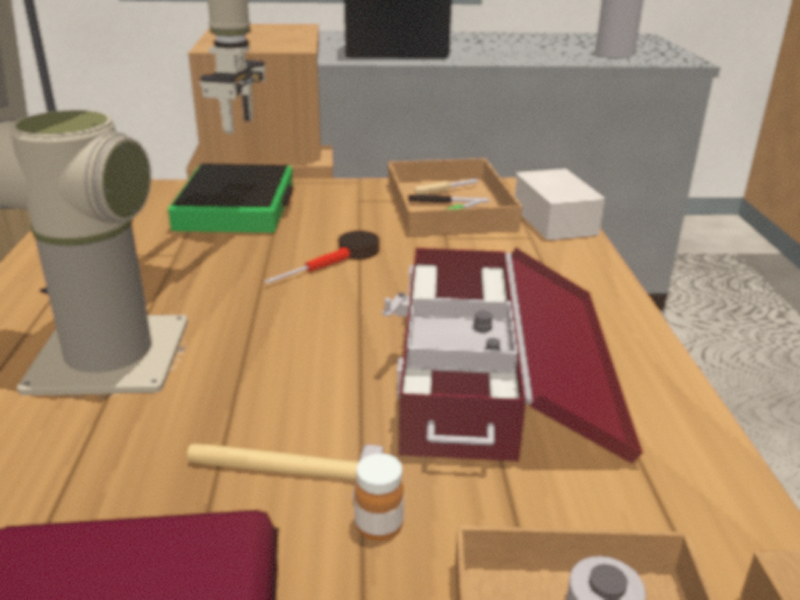

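The scene view shows the tray at (345,348) (800-px scale), towards -y of the box (box about 218–547, 302–408), and the turn button with pivot near (407,297) and post near (373,280). I'll zoom in to pick the corners.

Run:
```python
from h import *
import pickle
a=pickle.load(open('a.pkl','rb')); c=a['scene']
im=c['im'][170:270,130:365,::-1]
cv2.imwrite('pics/crop1.png',cv2.resize(im,None,fx=3.4,fy=3.4,interpolation=cv2.INTER_CUBIC))
k=512/800
for n,(u,v),z in [('boxNL',(243,301),.106),('boxNR',(537,309),.106),('boxFR',(547,410),.106),('boxFL',(219,402),.106),
 ('trNL',(303,302),.115),('trNR',(398,304),.115),('trFR',(397,396),.115),('trFL',(290,394),.115),('piv',(407,297),.1135),('post',(373,277),.1335)]:
    print(n,np.round(ray(c,u*k,v*k,z),4))
```

```text
boxNL [ 0.4753 -0.2619  0.106 ]
boxNR [0.5245 0.185  0.106 ]
boxFR [0.6933 0.1626 0.106 ]
boxFL [ 0.6476 -0.2805  0.106 ]
trNL [ 0.4912 -0.1687  0.115 ]
trNR [ 0.5058 -0.0255  0.115 ]
trFR [ 0.6617 -0.0383  0.115 ]
trFL [ 0.6476 -0.183   0.115 ]
piv [ 0.4924 -0.0107  0.1135]
post [ 0.4654 -0.0607  0.1335]
```

View pics/crop1.png

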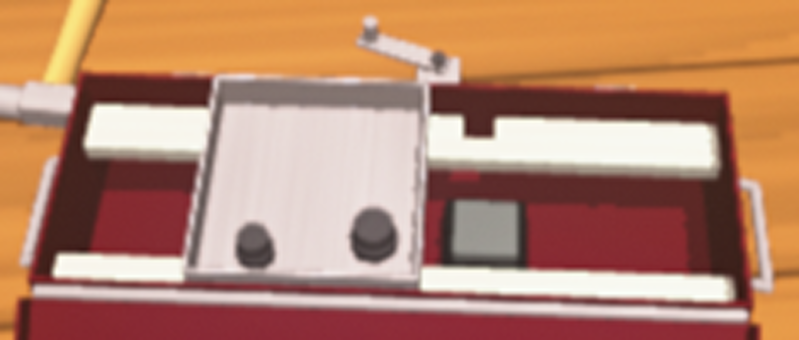

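```bash
cat >> h.py <<'E'
BC=np.array([.5850,-.0490]); YAW=-.104
EX=np.array([np.cos(YAW),np.sin(YAW)]); EY=np.array([-np.sin(YAW),np.cos(YAW)])
def bx(x,y,z): return np.append(BC+x*EX+y*EY,z)
def tobox(p): d=np.array(p[:2])-BC; return np.array([d@EX,d@EY,p[2]])
def plan(p,ydir=None):
    s=read_state(); M=R.from_rotvec(s['orientation']).as_matrix()
    out=M.T@(np.array(p)-s['tool_pos'])*100
    roll=None
    if ydir is not None:
        d=M.T@np.append(ydir,0); roll=np.degrees(np.arctan2(-d[0],d[1]))
    print('box',np.round(tobox(s['tool_pos']),4),'F',np.round(s['force'],1),'t',round(float(s['t']),2),'shift cm',np.round(out,2),'roll',roll)
E
python3 - <<'E'
from h import *
plan(bx(0,-.165,.19),EX); plan(bx(0,-.165,.19),-EX)
E
```

```text
box [-0.494   0.5802  0.1939] F [-0.4  0.7 -0.4] t 0.1 shift cm [-60.36 -65.95   0.49] roll 81.07277032098767
box [-0.494   0.5802  0.1939] F [-0.4  0.7 -0.4] t 0.1 shift cm [-60.36 -65.95   0.49] roll -98.92722967901234
```

play_rows(
  targets=[-60.4, -66, 0, 81, -60.4, -66, 0, 81, -60.4, -66, 0, 81, -60.4, -66, 0, 81, -60.4, -66, 0, 81, -60.4, -66, 0, 81, -60.4, -66, 0, 81, -60.4, -66, 0, 81],
  grip=6,
)

```text
t: 0.77
tool_pos: [0.3086, 0.2825, 0.1945]
orientation: [1.858, 2.533, -0.0]
force: [1.1, 0.2, 0.1]
opening: 0.0601
gripper_force: 0.0
```

```bash
python3 -c "
from h import *
plan(bx(0,-.165,.19),EX)"
```

```text
box [-0.3094  0.301   0.1945] F [1.1 0.2 0.1] t 0.77 shift cm [-55.07   9.83   0.46] roll 23.457281244144948
```

play_rows(
  targets=[-55, 9.8, 0.5, 23.5, -55, 9.8, 0.5, 23.5, -55, 9.8, 0.5, 23.5, -55, 9.8, 0.5, 23.5, -55, 9.8, 0.5, 23.5, -55, 9.8, 0.5, 23.5, -55, 9.8, 0.5, 23.5, -55, 9.8, 0.5, 23.5],
)

```text
t: 1.43
tool_pos: [0.4648, -0.0123, 0.1916]
orientation: [-2.329, -2.108, -0.0]
force: [-0.7, 0.9, -0.3]
opening: 0.0599
gripper_force: 0.0
```

```bash
python3 -c "
from h import *
plan(bx(0,-.165,.19),EX)"
```

```text
box [-0.1233  0.024   0.1916] F [-0.7  0.9 -0.3] t 1.43 shift cm [-18.96  12.25   0.16] roll 0.25493946384112337
```

play_rows(
  targets=[-19, 12.3, 0.2, 0.3, -19, 12.3, 0.2, 0.3, -19, 12.3, 0.2, 0.3, -19, 12.3, 0.2, 0.3, -19, 12.3, 0.2, 0.3, -19, 12.3, 0.2, 0.3, -19, 12.3, 0.2, 0.3, -19, 12.3, 0.2, 0.3],
)

```text
t: 2.1
tool_pos: [0.5677, -0.2121, 0.1887]
orientation: [-2.335, -2.099, 0.001]
force: [1.0, -0.4, -0.2]
opening: 0.0599
gripper_force: 0.0
```

Run:
```python
from h import *
plan(bx(0,-.165,.086),EX)
c=cam('wrist'); print(c['extra'])
im=c['im'][:,:,::-1].copy()
cv2.imwrite('pics/w1.png',im)
```

```text
box [-0.0003 -0.164   0.1887] F [ 1.  -0.4 -0.2] t 2.1 shift cm [-0.11  0.05 10.27] roll -0.12831462279397057
{'vfov': 66.16756644175996, 'cx': 259.44065361436435, 'cy': 189.782210630729, 'T_tool_cam': array([[-2.74909873e-04,  9.59600981e-01,  2.81364322e-01,
         7.81043149e-02],
       [ 9.99999954e-01,  2.28426990e-04,  1.98003415e-04,
        -8.67887470e-04],
       [ 1.25733066e-04,  2.81364364e-01, -9.59601000e-01,
        -1.89659301e-01],
       [ 0.00000000e+00,  0.00000000e+00,  0.00000000e+00,
         1.00000000e+00]])}
```

View pics/w1.png

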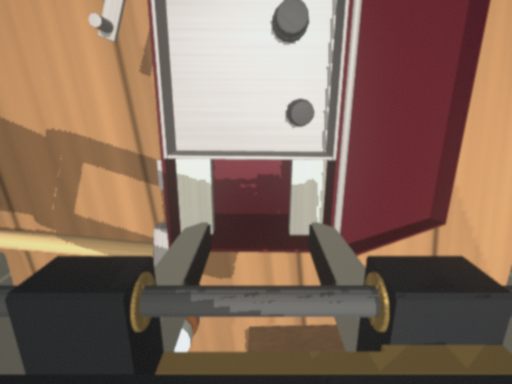

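The wrist view shows the fingertips (about (205,228) and (315,228)) behind the tray's rear rim (row 157, columns 163–336), with the way down to the ledges clear and the post at (97,19). I'll check the picked points.

Run:
```python
from h import *
c=cam('wrist')
for n,u,v,z in [('trL',163,157,.115),('trR',336,158,.115),('post',97,20,.1335),('endwallL',170,250,.106),('endR',338,250,.106),('ledgeL',212,180,.07),('ledgeR',290,180,.07)]:
    print(n,np.round(tobox(ray(c,u,v,z)),4))
```

```text
trL [-0.0886 -0.1312  0.115 ]
trR [ 0.0677 -0.1323  0.115 ]
post [-0.122  -0.0253  0.1335]
endwallL [-0.0934 -0.2291  0.106 ]
endR [ 0.0789 -0.2291  0.106 ]
ledgeL [-0.0529 -0.1642  0.07  ]
ledgeR [ 0.0314 -0.1643  0.07  ]
```

play_rows(
  targets=[0, 0, 3, 0, 0, 0, 6, 0, 0, 0, 8, 0, 0, 0, 9, 0, 0, 0, 10, 0, 0, 0, 10.3, 0, 0, 0, 10.3, 0, 0, 0, 10.3, 0],
)

```text
t: 2.87
tool_pos: [0.5689, -0.2115, 0.0883]
orientation: [2.333, 2.102, 0.001]
force: [1.0, -0.3, 0.0]
opening: 0.0597
gripper_force: 0.0
```

play_rows(
  targets=[0.5, -0.9, 0.2, 0, 1, -0.9, 0.2, 0, 1.4, -0.9, 0.2, 0, 1.8, -0.9, 0.2, 0, 2.1, -0.9, 0.2, 0, 2.4, -0.9, 0.2, 0, 2.7, -0.9, 0.2, 0, 3, -0.9, 0.2, 0],
)

```text
t: 3.53
tool_pos: [0.563, -0.1817, 0.0858]
orientation: [2.333, 2.1, -0.001]
force: [0.2, -5.8, 2.1]
opening: 0.0603
gripper_force: 2.9
```

```bash
sed -i 's/^EX=\(.*\)$/EX=\1\nBC=BC-.008*EX/' h.py; python3 -c "
from h import *
plan(bx(0,-.0825,.086),EX)"
```

```text
box [-1.000e-04 -1.343e-01  8.580e-02] F [ 0.2 -5.8  2.1] t 3.53 shift cm [ 5.18  0.01 -0.03] roll -0.03925206420495984
```

play_rows(
  targets=[0.3, 0, 0, 0, 0.6, 0, 0, 0, 0.9, 0, 0, 0, 1.2, 0, 0, 0, 1.5, 0, 0, 0, 1.8, 0, 0, 0, 2.1, 0, 0, 0, 2.4, 0, 0, 0],
)

```text
t: 4.2
tool_pos: [0.5655, -0.1579, 0.0858]
orientation: [2.333, 2.1, -0.001]
force: [-1.0, -6.1, 1.2]
opening: 0.0599
gripper_force: 2.9
```

play_rows(
  targets=[0.3, 0, 0, 0, 0.6, 0, 0, 0, 0.9, 0, 0, 0, 1.2, 0, 0, 0, 1.4, 0, 0, 0, 1.6, 0, 0, 0, 1.8, 0, 0, 0, 1.9, 0, 0, 0],
)

```text
t: 4.87
tool_pos: [0.5673, -0.1381, 0.0853]
orientation: [2.334, 2.102, 0.0]
force: [-0.2, 0.3, -0.6]
opening: 0.0599
gripper_force: 0.2
```

Run:
```python
from h import *
plan(bx(0,-.0825,.086),EX)
cv2.imwrite('pics/w2.png',cam('wrist')['im'][:,:,::-1])
```

```text
box [-0.0004 -0.0905  0.0853] F [-0.2  0.3 -0.6] t 4.87 shift cm [ 0.8   0.04 -0.07] roll -0.030246192274324433
```

View pics/w2.png

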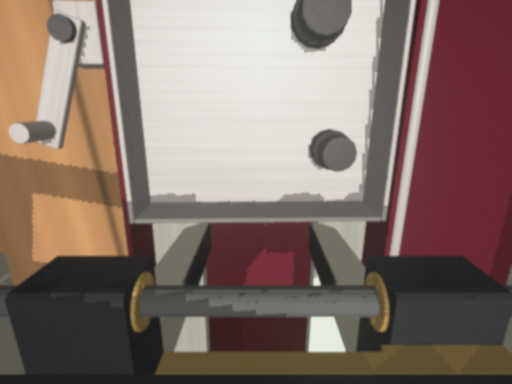

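The view shows the tray's rear rim at row 219 (columns 130–387), the post top at (20,132) and the pivot at (62,28); contact force is near zero, which may mean the tray has dropped.

Run:
```python
from h import *
c=cam('wrist')
for z in(.115,.106):
  print(z,np.round(tobox(ray(c,130,220,z)),4),np.round(tobox(ray(c,387,220,z)),4))
for n,u,v,z in [('post',19,132,.1335),('piv',62,28,.1135+.005)]: print(n,np.round(tobox(ray(c,u,v,z)),4))
s=cam('scene'); cv2.imwrite('pics/s2.png',cv2.resize(s['im'][170:270,130:365,::-1],None,fx=3.4,fy=3.4,interpolation=cv2.INTER_CUBIC))
```

```text
0.115 [-0.077  -0.0769  0.115 ] [ 0.0726 -0.0769  0.115 ]
0.106 [-0.0812 -0.0805  0.106 ] [ 0.0768 -0.0806  0.106 ]
post [-0.1151 -0.0247  0.1335]
piv [-0.0955  0.0227  0.1185]
```

play_rows(
  targets=[0.1, 0, 0, 0, 0.2, 0, 0, 0, 0.3, 0, 0, 0, 0.4, 0, 0, 0],
)

```text
t: 5.35
tool_pos: [0.5671, -0.1336, 0.0848]
orientation: [-2.334, -2.102, -0.0]
force: [-0.4, 0.7, 0.2]
opening: 0.0599
gripper_force: 0.0
```

play_rows(
  targets=[0.1, 0, 0, 0, 0.2, 0, 0, 0, 0.3, 0, 0, 0, 0.3, 0, 0, 0],
)

```text
t: 5.68
tool_pos: [0.5675, -0.1306, 0.0849]
orientation: [-2.334, -2.103, -0.0]
force: [0.3, 0.4, 0.2]
opening: 0.0601
gripper_force: 0.0
```

View pics/s2.png

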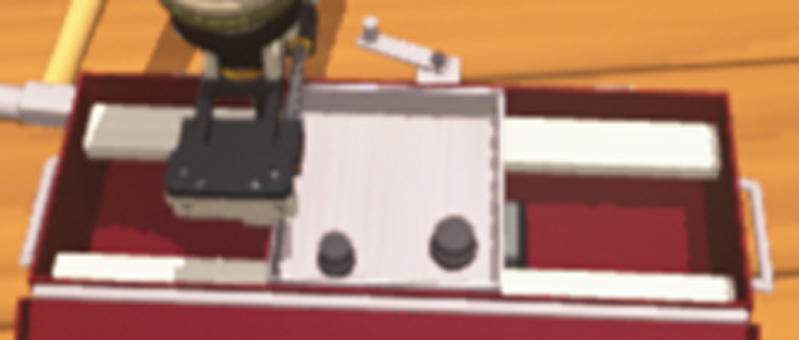

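The tray is flush with the rim, its right edge at column 500, and both sockets still stand in it. I'll back off and go up.

play_rows(
  targets=[-0.5, 0, 0, 0, -1, 0, 0, 0, -1.2, 0, -2, 0, -1.2, 0, -5, 0, -1.2, 0, -8.5, 0, -1.2, 0, -10.5, 0, -1.2, 0, -11.5, 0, -1.2, 0, -11.5, 0],
)

```text
t: 6.35
tool_pos: [0.5678, -0.1438, 0.203]
orientation: [2.331, 2.099, 0.004]
force: [0.2, 0.5, 0.2]
opening: 0.0597
gripper_force: 0.0
```

```bash
cat >> h.py <<'E'
PIV=np.array([-.0965,.0245])
def dirb(a): return np.cos(a)*EX+np.sin(a)*EY
def arc(a,z,r=.052): return bx(PIV[0]+r*np.sin(a),PIV[1]-r*np.cos(a),z)
E
python3 - <<'E'
from h import *
print(np.round(read_state()['q'],3))
plan(arc(-.39,.19),dirb(-.39))
c=cam('wrist'); print(np.round(proj(c,arc(-.39,.1335)),0), [np.round(proj(c,bx(x,-.075,.106))) for x in(-.078,.078)])
E
```

```text
[-0.336  0.083  1.524 -0.     1.529 -0.231]
box [ 0.0007 -0.0961  0.203 ] F [0.2 0.5 0.2] t 6.35 shift cm [  7.24 -11.71   1.23] roll 22.29608271747086
[122. 110.] [array([180., 164.]), array([338., 163.])]
```

play_rows(
  targets=[2, -3, 0, 7, 4, -6, 0, 14, 6, -9, 0, 20, 7.2, -11.7, 0, 22, 7.2, -11.7, 1, 22, 7.2, -11.7, 1, 22, 7.2, -11.7, 1, 22, 7.2, -11.7, 1, 22],
  grip=3.5,
)

```text
t: 7.07
tool_pos: [0.4573, -0.0593, 0.1888]
orientation: [-2.691, -1.618, 0.002]
force: [0.2, 1.1, 0.2]
opening: 0.0348
gripper_force: 0.0
```

Run:
```python
from h import *
plan(arc(-.39,.119),dirb(-.39))
c=cam('wrist'); print(np.round(proj(c,arc(-.39,.1335)),0))
im=c['im'][:,:,::-1].copy(); cv2.imwrite('pics/w3.png',im)
```

```text
box [-0.1179 -0.0235  0.1888] F [0.2 1.1 0.2] t 7.07 shift cm [0.06 0.17 6.98] roll 0.3292908038076755
[262. 196.]
```

View pics/w3.png

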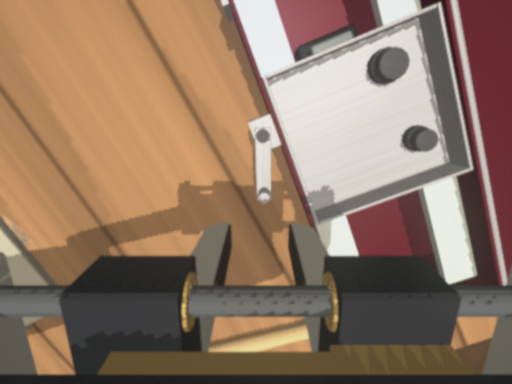

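The post top is at (264,195), where (262,196) was predicted; the bar runs straight up in the picture, so the fingers will straddle the post. I'm going down.

play_rows(
  targets=[0.1, 0.2, 2, 0, 0.1, 0.2, 4, 0, 0.1, 0.2, 5.5, 0, 0.1, 0.2, 6.5, 0, 0.1, 0.2, 7, 0, 0.1, 0.2, 7, 0],
  grip=2.5,
)

```text
t: 7.62
tool_pos: [0.4591, -0.0591, 0.1187]
orientation: [-2.692, -1.617, 0.003]
force: [0.7, 0.9, 0.0]
opening: 0.0253
gripper_force: 0.0
```

Run:
```python
from h import *
for a in np.arange(-.29,.42,.1): plan(arc(a,.119),dirb(a))
```

```text
box [-0.1162 -0.0232  0.1187] F [0.7 0.9 0. ] t 7.62 shift cm [-0.02  0.53 -0.03] roll -5.423456152479603
box [-0.1162 -0.0232  0.1187] F [0.7 0.9 0. ] t 7.62 shift cm [ 0.05  1.04 -0.03] roll -11.153048300274683
box [-0.1162 -0.0232  0.1187] F [0.7 0.9 0. ] t 7.62 shift cm [ 0.18  1.55 -0.03] roll -16.882640866568014
box [-0.1162 -0.0232  0.1187] F [0.7 0.9 0. ] t 7.62 shift cm [ 0.36  2.03 -0.04] roll -22.612233268704077
box [-0.1162 -0.0232  0.1187] F [0.7 0.9 0. ] t 7.62 shift cm [ 0.58  2.5  -0.04] roll -28.341824930571878
box [-0.1162 -0.0232  0.1187] F [0.7 0.9 0. ] t 7.62 shift cm [ 0.85  2.95 -0.04] roll -34.071415305573005
box [-0.1162 -0.0232  0.1187] F [0.7 0.9 0. ] t 7.62 shift cm [ 1.16  3.36 -0.04] roll -39.80100389841308
box [-0.1162 -0.0232  0.1187] F [0.7 0.9 0. ] t 7.62 shift cm [ 1.51  3.75 -0.04] roll -45.53059028484764
```

play_rows(
  targets=[0, 0.5, 0, -5.5, 0.05, 1.05, 0, -11, 0.2, 1.55, 0, -17, 0.35, 2, 0, -22.5, 0.6, 2.5, 0, -28, 0.85, 2.95, 0, -34, 1.15, 3.35, 0, -40, 1.5, 3.75, 0, -45.5],
)

```text
t: 8.28
tool_pos: [0.5011, -0.0638, 0.1213]
orientation: [1.85, 2.537, 0.001]
force: [-1.0, -1.1, -0.5]
opening: 0.025
gripper_force: 0.0
```

Run:
```python
from h import *
for a in np.arange(.51,1.22,.1): plan(arc(a,.119),dirb(a))
```

```text
box [-0.0739 -0.0234  0.1213] F [-1.  -1.1 -0.5] t 8.28 shift cm [0.12 0.36 0.23] roll -5.446883706266145
box [-0.0739 -0.0234  0.1213] F [-1.  -1.1 -0.5] t 8.28 shift cm [0.19 0.87 0.23] roll -11.176463953336754
box [-0.0739 -0.0234  0.1213] F [-1.  -1.1 -0.5] t 8.28 shift cm [0.32 1.38 0.23] roll -16.906041754015437
box [-0.0739 -0.0234  0.1213] F [-1.  -1.1 -0.5] t 8.28 shift cm [0.49 1.87 0.23] roll -22.63561711430888
box [-0.0739 -0.0234  0.1213] F [-1.  -1.1 -0.5] t 8.28 shift cm [0.72 2.34 0.24] roll -28.365190137514073
box [-0.0739 -0.0234  0.1213] F [-1.  -1.1 -0.5] t 8.28 shift cm [0.99 2.78 0.24] roll -34.09476102009999
box [-0.0739 -0.0234  0.1213] F [-1.  -1.1 -0.5] t 8.28 shift cm [1.3  3.2  0.24] roll -39.824330043874824
box [-0.0739 -0.0234  0.1213] F [-1.  -1.1 -0.5] t 8.28 shift cm [1.65 3.58 0.24] roll -45.553897564751054
```

play_rows(
  targets=[0.1, 0.35, 0.1, -5.5, 0.2, 0.85, 0.1, -11, 0.3, 1.4, 0.1, -17, 0.5, 1.85, 0.1, -22.5, 0.7, 2.35, 0.1, -28.5, 1, 2.8, 0.1, -34, 1.3, 3.2, 0.1, -40, 1.65, 3.6, 0.1, -45.5],
)

```text
t: 8.95
tool_pos: [0.5304, -0.037, 0.1203]
orientation: [0.725, 3.055, 0.0]
force: [0.3, -0.7, 0.8]
opening: 0.0251
gripper_force: 0.0
```

Run:
```python
from h import *
for a in np.arange(1.3,1.76,.08): plan(arc(a,.119),dirb(a))
```

```text
box [-0.0475  0.0063  0.1203] F [ 0.3 -0.7  0.8] t 8.95 shift cm [0.04 0.44 0.13] roll -5.211642504705037
box [-0.0475  0.0063  0.1203] F [ 0.3 -0.7  0.8] t 8.95 shift cm [0.1  0.85 0.13] roll -9.795295614766403
box [-0.0475  0.0063  0.1203] F [ 0.3 -0.7  0.8] t 8.95 shift cm [0.19 1.26 0.13] roll -14.378948446662557
box [-0.0475  0.0063  0.1203] F [ 0.3 -0.7  0.8] t 8.95 shift cm [0.3  1.66 0.13] roll -18.96260124381905
box [-0.0475  0.0063  0.1203] F [ 0.3 -0.7  0.8] t 8.95 shift cm [0.46 2.05 0.13] roll -23.546254250548827
box [-0.0475  0.0063  0.1203] F [ 0.3 -0.7  0.8] t 8.95 shift cm [0.64 2.42 0.13] roll -28.12990770581129
```

play_rows(
  targets=[0.05, 0.45, 0, -5, 0.1, 0.85, 0, -10, 0.2, 1.25, 0, -14.5, 0.3, 1.65, 0, -19, 0.4, 1.85, 0, -21, 0.45, 2, 0, -23, 0.5, 2.15, 0, -25, 0.5, 2.15, 0, -25],
)

```text
t: 9.62
tool_pos: [0.5355, -0.0153, 0.1202]
orientation: [0.051, 3.139, -0.0]
force: [-0.1, -0.4, 0.3]
opening: 0.0251
gripper_force: 0.0
```

Run:
```python
from h import *
plan(arc(1.7,.119),dirb(1.7))
c=cam('wrist')
for a in(1.4,1.5,1.6): print(np.round(proj(c,arc(a,.1335))))
cv2.imwrite('pics/w4.png',c['im'][:,:,::-1])
```

```text
box [-0.0447  0.0284  0.1202] F [-0.1 -0.4  0.3] t 9.62 shift cm [0.   0.28 0.12] roll -3.3193007313822736
[240. 228.]
[248. 230.]
[256. 230.]
```

View pics/w4.png

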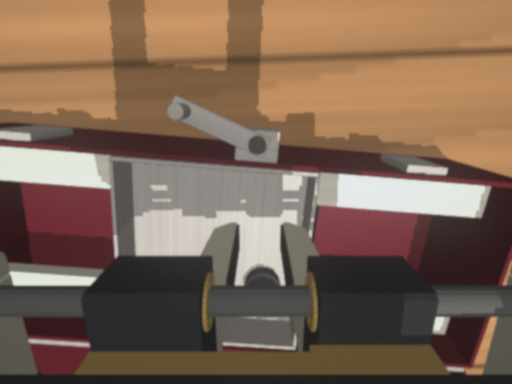

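The button hasn't followed: the bar still points out, with its post at (178,108) and pivot at (257,146). I'll measure the two in this turned view to see what offset the camera has.

Run:
```python
from h import *
c=cam('wrist')
for n,u,v,z in [('post',178,103,.1335),('piv',257,143,.1185),('trayNL',112,160,.106),('trayNR',316,175,.106)]: 
    p=ray(c,u,v,z); print(n,np.round(tobox(p),4),np.round(p,4))
# scene
s=cam('scene'); k=1/3.4
print('pred scene', [np.round(((np.array(proj(s,p))-[130,170])*3.4)) for p in (arc(-.39,.1335),bx(*PIV,.1185))])
for n,u,v,z in [('post',370,22,.1335),('piv',438,58,.1185)]: print(n,np.round(tobox(ray(s,130+u*k,170+v*k,z)),4))
print('tcp px',proj(c,read_state()['tool_pos']))
im=s['im'][170:270,130:365,::-1]; cv2.imwrite('pics/s3.png',cv2.resize(im,None,fx=3.4,fy=3.4,interpolation=cv2.INTER_CUBIC))
```

```text
post [-0.1208 -0.0239  0.1335] [ 0.4545 -0.0594  0.1335]
piv [-0.0992  0.0228  0.1185] [ 0.4808 -0.0152  0.1185]
trayNL [-0.0788 -0.0776  0.106 ] [ 0.4907 -0.1172  0.106 ]
trayNR [-0.0779  0.066   0.106 ] [0.5064 0.0256 0.106 ]
pred scene [array([371.,  18.]), array([438.,  54.])]
post [-0.1123 -0.0239  0.1335]
piv [-0.0932  0.0244  0.1185]
tcp px (np.float64(259.3369959617736), np.float64(221.68055306926087))
```

View pics/s3.png

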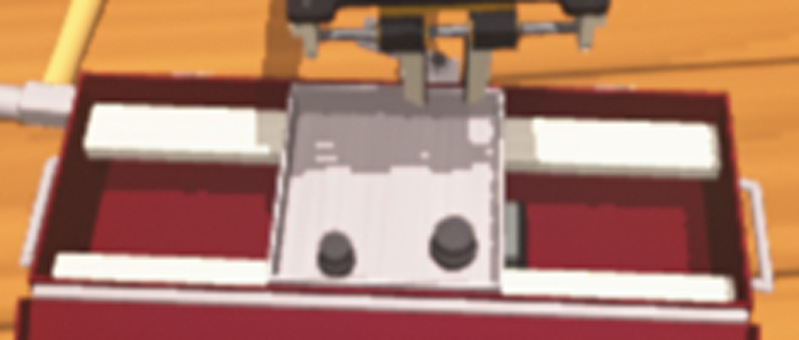

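The button is still open at about -0.4, and the fingertips end near (447,101), higher than the pose predicts. I suspect that the tips passed over the post, so I'll work out their true height.

Run:
```python
from h import *
s=cam('scene'); tb=read_state()
print(tobox(tb['tool_pos']))
for u,v in [(416,104),(475,102)]:
    u=130+u/3.4; v=170+v/3.4
    for z in(.115,.12,.125,.13,.135,.14): print(z,np.round(tobox(ray(s,u,v,z)),4))
d=cam('side'); g=d['im']
for z in(.12,.13,.14): print('side pred',np.round(proj(d,np.append(tb['tool_pos'][:2],z)),1))
u,v=map(int,proj(d,tb['tool_pos']))
print(g[v-22:v+8,u-9:u+9:1].astype(int).mean(2).round().astype(int))
```

```text
[-0.04536654  0.02804467  0.11938702]
0.115 [-0.0554  0.0102  0.115 ]
0.12 [-0.0517  0.0104  0.12  ]
0.125 [-0.0481  0.0105  0.125 ]
0.13 [-0.0444  0.0107  0.13  ]
0.135 [-0.0407  0.0109  0.135 ]
0.14 [-0.0371  0.011   0.14  ]
0.115 [-0.0582  0.0507  0.115 ]
0.12 [-0.0546  0.0506  0.12  ]
0.125 [-0.0509  0.0505  0.125 ]
0.13 [-0.0472  0.0504  0.13  ]
0.135 [-0.0435  0.0503  0.135 ]
0.14 [-0.0398  0.0502  0.14  ]
side pred [276.5 186.3]
side pred [276.6 182.8]
side pred [276.8 179.3]
[[ 84  81  81  85  85  94 115 132 147 161 167 166 166 164 159 139 111  89]
 [ 72  69  70  72  74  87 112 133 146 160 164 166 166 162 160 140 101  78]
 [ 73  72  69  66  70  90 115 137 149 159 164 166 165 165 159 137  98  77]
 [ 74  74  73  70  74  91 120 143 156 163 167 166 164 166 160 136 102  79]
 [ 91  91  89  87  85 103 126 146 157 160 166 164 165 164 160 140 102  77]
 [129 139 136 136 129 126 139 149 156 163 165 167 165 166 160 139 103  73]
 [177 187 186 187 186 180 169 158 158 164 162 166 165 165 160 141 104  77]
 [212 221 221 222 222 215 195 169 159 164 164 165 164 165 159 137 104  75]
 [222 232 23
[... 938 characters left out ...]
154 143 150 154 142 138]
 [160 161 162 168 170 173 172 169 170 173 173 169 155 154 157 158 152 149]
 [158 154 154 156 156 156 158 156 157 157 158 156 153 154 154 154 154 153]
 [157 152 154 153 152 152 151 153 154 156 153 154 154 153 153 153 153 153]
 [154 153 151 153 152 152 154 153 152 153 153 153 153 152 152 152 150 152]
 [153 152 153 152 153 153 152 152 152 150 153 151 154 151 151 152 150 151]
 [153 153 152 152 153 151 153 152 152 153 151 150 152 151 151 152 151 149]
 [151 153 151 153 154 151 153 153 153 153 152 152 152 152 152 151 153 150]
 [149 152 154 152 151 152 154 152 151 152 152 150 150 153 153 153 152 151]
 [153 154 151 152 151 153 151 151 152 153 151 152 152 153 155 152 152 152]]
```

Both views put the tips 15–20 mm above the nominal TCP height, so they passed over the post. I'll go back and straddle it lower, then close on it to confirm.

play_rows(
  targets=[0, 0, -2, 0, 0, 0, -4, 0, 0, 0, -5, 0, 0, 0, -5, 0],
)

```text
t: 10.2
tool_pos: [0.5364, -0.0157, 0.172]
orientation: [0.055, 3.136, -0.001]
force: [1.1, 0.2, 0.8]
opening: 0.025
gripper_force: 0.0
```

Run:
```python
from h import *
plan(arc(-.4,.165),dirb(-.4))
```

```text
box [-0.0438  0.0281  0.172 ] F [1.1 0.2 0.8] t 10.2 shift cm [ 7.63 -4.63  0.66] roll 116.86814917612904
```

play_rows(
  targets=[1, -0.6, 0, 7, 2, -1.2, 0, 14, 3, -1.8, 0, 21, 4, -2.4, 0, 28, 5, -3, 0, 35, 6, -3.6, 0, 42, 7, -4.2, 0, 49, 7.6, -4.6, 0, 56],
)

```text
t: 10.87
tool_pos: [0.4556, -0.059, 0.1676]
orientation: [-1.531, -2.742, 0.001]
force: [-1.1, -1.0, -0.4]
opening: 0.0254
gripper_force: 0.0
```

Run:
```python
from h import *
plan(arc(-.4,.165),dirb(-.4))
```

```text
box [-0.1197 -0.0234  0.1676] F [-1.1 -1.  -0.4] t 10.87 shift cm [-0.18  0.23  0.26] roll 60.522395626940984
```

play_rows(
  targets=[-0.2, 0.1, 0, 7, -0.2, 0.1, 0, 14, -0.2, 0.1, 0, 21, -0.2, 0.1, 0, 28, -0.2, 0.1, 0, 35, -0.2, 0.1, 0, 42, -0.2, 0.1, 0, 49, -0.2, 0.1, 0, 56],
)

```text
t: 11.53
tool_pos: [0.4583, -0.0598, 0.1676]
orientation: [-2.639, -1.702, 0.001]
force: [0.3, 0.1, -0.1]
opening: 0.0248
gripper_force: 0.0
```

play_rows(
  targets=[0, 0, 0, 4.5, 0, 0, 0, 4.5, 0, 0, 0, 4.5],
)

```text
t: 11.78
tool_pos: [0.4584, -0.0598, 0.168]
orientation: [-2.697, -1.61, 0.001]
force: [-0.2, -0.4, 0.2]
opening: 0.0249
gripper_force: 0.0
```

Run:
```python
from h import *
plan(arc(-.4,.104),dirb(-.4))
```

```text
box [-0.1168 -0.0239  0.168 ] F [-0.2 -0.4  0.2] t 11.78 shift cm [ 0.05 -0.01  6.4 ] roll 0.5437662573459751
```

play_rows(
  targets=[0, 0, 2, 0, 0, 0, 4, 0, 0, 0, 5, 0, 0, 0, 5.6, 0, 0, 0, 6, 0, 0, 0, 6.3, 0, 0, 0, 6.3, 0],
)

```text
t: 12.37
tool_pos: [0.4589, -0.0599, 0.1059]
orientation: [2.699, 1.607, 0.0]
force: [-0.1, -0.5, 0.2]
opening: 0.025
gripper_force: 0.0
```

play_rows(
  targets=[0, 0, 0, 0, 0, 0, 0, 0, 0, 0, 0, 0, 0, 0, 0, 0, 0, 0, 0, 0, 0, 0, 0, 0],
  grip=0.5,
  grip_force=4,
)

```text
t: 12.87
tool_pos: [0.4594, -0.0601, 0.1065]
orientation: [2.699, 1.606, 0.001]
force: [0.3, -0.7, 3.0]
opening: 0.0096
gripper_force: 4.0
```

The fingers hold the post (opening 9.6 mm, post 10 mm). I'll swing it along the arc with this light grip.

play_rows(
  targets=[0, 0.5, -0.2, -5.5, 0.05, 1.05, -0.2, -11, 0.2, 1.55, -0.2, -17, 0.35, 2, -0.2, -22.5, 0.6, 2.5, -0.2, -28, 0.85, 2.95, -0.2, -34, 1.15, 3.35, -0.2, -40, 1.5, 3.75, -0.2, -45.5],
)

```text
t: 13.53
tool_pos: [0.4982, -0.0642, 0.1072]
orientation: [-1.86, -2.529, 0.001]
force: [-1.1, 1.5, 0.4]
opening: 0.0092
gripper_force: 4.0
```

Run:
```python
from h import *
for a in np.arange(.5,1.22,.1): plan(arc(a,.107),dirb(a))
```

```text
box [-0.0767 -0.0241  0.1072] F [-1.1  1.5  0.4] t 13.53 shift cm [0.07 0.59 0.02] roll -5.3664611389123
box [-0.0767 -0.0241  0.1072] F [-1.1  1.5  0.4] t 13.53 shift cm [0.15 1.11 0.02] roll -11.09603878581086
box [-0.0767 -0.0241  0.1072] F [-1.1  1.5  0.4] t 13.53 shift cm [0.27 1.61 0.01] roll -16.825613592786667
box [-0.0767 -0.0241  0.1072] F [-1.1  1.5  0.4] t 13.53 shift cm [0.45 2.1  0.01] roll -22.55518568519623
box [-0.0767 -0.0241  0.1072] F [-1.1  1.5  0.4] t 13.53 shift cm [0.67 2.57 0.01] roll -28.28475529661676
box [-0.0767 -0.0241  0.1072] F [-1.1  1.5  0.4] t 13.53 shift cm [0.94 3.02 0.01] roll -34.01432275953394
box [-0.0767 -0.0241  0.1072] F [-1.1  1.5  0.4] t 13.53 shift cm [1.25 3.43 0.01] roll -39.74388849208666
box [-0.0767 -0.0241  0.1072] F [-1.1  1.5  0.4] t 13.53 shift cm [1.6  3.81 0.01] roll -45.4734529813972
```

Still holding (9.2 mm).

play_rows(
  targets=[0.05, 0.6, 0, -5.5, 0.15, 1.1, 0, -11, 0.25, 1.6, 0, -17, 0.45, 2.1, 0, -22.5, 0.65, 2.55, 0, -28.5, 0.95, 3, 0, -34, 1.25, 3.4, 0, -39.5, 1.6, 3.8, 0, -45.5],
)

```text
t: 14.2
tool_pos: [0.5295, -0.0378, 0.1071]
orientation: [-0.739, -3.051, 0.0]
force: [-3.6, 0.5, 1.0]
opening: 0.0091
gripper_force: 4.0
```

Run:
```python
from h import *
for a in np.arange(1.3,1.66,.06): plan(arc(a,.107),dirb(a))
```

```text
box [-0.0484  0.0054  0.1071] F [-3.6  0.5  1. ] t 14.2 shift cm [0.01 0.56 0.01] roll -5.74470930356366
box [-0.0484  0.0054  0.1071] F [-3.6  0.5  1. ] t 14.2 shift cm [0.05 0.87 0.01] roll -9.182443241428874
box [-0.0484  0.0054  0.1071] F [-3.6  0.5  1. ] t 14.2 shift cm [0.11 1.17 0.01] roll -12.620176723061318
box [-0.0484  0.0054  0.1071] F [-3.6  0.5  1. ] t 14.2 shift cm [0.18 1.47 0.01] roll -16.057909939594225
box [-0.0484  0.0054  0.1071] F [-3.6  0.5  1. ] t 14.2 shift cm [0.28 1.77 0.01] roll -19.495643085973576
box [-0.0484  0.0054  0.1071] F [-3.6  0.5  1. ] t 14.2 shift cm [0.39 2.06 0.01] roll -22.93337635815435
```

play_rows(
  targets=[0, 0.4, 0, -4, 0.05, 0.85, 0, -9, 0.1, 1.2, 0, -12.5, 0.2, 1.5, 0, -16, 0.3, 1.75, 0, -19.5, 0.35, 1.95, 0, -21.5, 0.4, 2.05, 0, -23, 0.4, 2.05, 0, -23],
)

```text
t: 14.87
tool_pos: [0.5347, -0.0194, 0.107]
orientation: [-0.12, -3.135, 0.004]
force: [-4.9, -6.5, 1.6]
opening: 0.0093
gripper_force: 4.0
```

Run:
```python
from h import *
plan(arc(1.6,.107),dirb(1.6))
```

```text
box [-0.0451  0.0243  0.107 ] F [-4.9 -6.5  1.6] t 14.87 shift cm [-0.06  0.17  0.  ] roll -0.1016839133129725
```

At the stop (about 6.5 N against the motion). I'll release and rise.

play_rows(
  targets=[0, 0, 0, 0, 0, 0, 0, 0, 0, 0, 0, 0, 0, 0, 0, 0, 0, 0, -2, 0, 0, 0, -5, 0, 0, 0, -8, 0, 0, 0, -10, 0],
  grip=2.5,
)

```text
t: 15.53
tool_pos: [0.5373, -0.018, 0.211]
orientation: [0.122, 3.136, -0.0]
force: [0.7, 0.1, 0.1]
opening: 0.0252
gripper_force: 0.0
```

Run:
```python
from h import *
plan(arc(1.6,.2),dirb(1.6))
c=cam('wrist'); s=cam('scene')
a=cv2.resize(s['im'][160:280,130:365],(470,240),interpolation=cv2.INTER_CUBIC); b=cv2.resize(c['im'],(320,240))
for k in(1.4,1.5,1.6): print(np.round(np.array(proj(c,arc(k,.1335)))*.625))
cv2.imwrite('pics/end.png',np.hstack([a,b])[:,:,::-1])
```

```text
box [-0.0426  0.0259  0.211 ] F [0.7 0.1 0.1] t 15.53 shift cm [0.19 0.02 1.09] roll -0.1827836378662346
[156. 117.]
[159. 118.]
[162. 118.]
```

View pics/end.png

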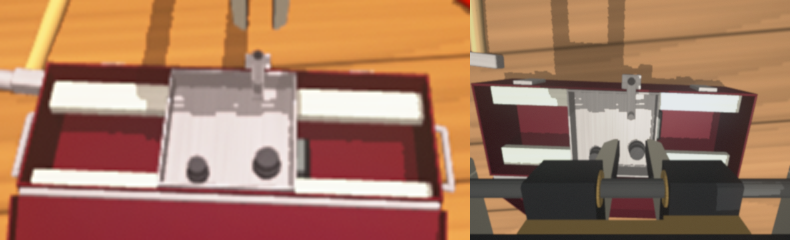

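The bar now lies square across the tray: in the wrist half, the post is at (630-470=160,117) and the prediction for 1.5–1.6 rad is (159–162,118). The tray is flush with both sockets in it, and the hand is clear, about 90 mm above. Let it settle and hand in.

play_rows(
  targets=[0, 0, -1, 0, 0, 0, -2, 0, 0, 0, -2, 0, 0, 0, -2, 0],
)

```text
t: 15.97
tool_pos: [0.5366, -0.0181, 0.2279]
orientation: [0.123, 3.139, -0.0]
force: [0.3, -0.2, -0.2]
opening: 0.025
gripper_force: 0.0
```

```bash
python3 -c "
from h import *
print(workorder.close_job())"
```

```text
the job is handed in; nothing more can be done
None
```

The job is handed in at about 16 s with no verdict shown: the last pictures show the tray flush in its notches with both sockets in it, the turn button square across it (about 1.5–1.6 rad) and the hand clear; a first swing passed over the post without moving it, and the second, lower one worked.

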